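# Mount the tall lens on the bench inspection camera

## Robot

A 7-joint arm with a two-finger parallel gripper is mounted at the origin on the work surface. World frame = base frame: x ahead of the robot, y to its left, z up, the work surface at z = 0. Lengths are in m, angles in rad, forces in N, time in s.
With the tool pointing down it reaches from about 0.425 to 0.875 m from the base axis. Payload 4.7 kg.
Tool frame: the origin (TCP) lies on the centre line of the jaws, within the pads' length; the fingertips stand ctrl.tcp_to_tips ahead of it and the grasp point (between the pads) lies 2 mm behind it (ctrl.tcp_to_tips is the distance from the TCP to the fingertips, in m); z points along the fingers, y is the line along which they close (so a half turn about z gives the same grasp; the last joint's range is limited). The gripper opens to 87 mm and grips with 3 to 60 N. Pads are 19 mm wide; open, the fingers measure 117 mm over their backs; the gripper's body (75 mm by 190 mm) begins 51 mm behind the grasp point.
Start: joints at [-1.086, 0.321, -0.07, 1.45, 0.023, 1.371, -0.057], TCP at [0.295, 0.579, 0.24] pointing down, gripper open.
Joint ranges: [-2.86, 2.86], [-0.3, 2.09], [-1.38, 1.24], [0.06, 2.45], [-1.56, 4.7], [0.09, 2.05], [-2.69, 2.69]. Speed limits (rad/s): [2.57, 2.57, 3.14, 3.14, 3.14, 3.14, 3.14].

## Interface

Orientations are given as a rotation vector (axis times angle).
In Python, from bench import ctrl, optics, close_job gives the robot as it stands.
- The arm moves only by the shell command python3 -m inch 'ROWS' [OPENING] [FORCE]. ROWS is JSON, a list of rows, each a list of 2 entries, a list of its own where there are three numbers: the shift along the tool's x, y, z in mm, then the turn, a rotation vector about the tool's x, y, z in degrees. In form: [[[x, y, z], [ax, ay, az]], ...]. A call has exactly 10 rows; each row shifts and turns the commanded pose from where the row before left it, along the tool's axes as they then stand; what a row does not reach is not made up. A row lasts 1/10 s, in which the tool goes at most 50 mm and 8.59 degrees, less where a joint would pass 70% of its speed; a pose out of reach is approached as far as the arm can. A call is refused whole if a number of a shift passes 50 or a number of a turn 8.59, either way. A call with a gripper value outside its range is refused whole. OPENING is the closure, from 0 (fully open) to 1 (shut), set as the call begins (- or left out, the last holds). The fingers move at their own pace and stop on an object; FORCE is the grip in N (left out, the last holds). Time passes only in rows, so rows that do not move let the fingers close, or fill a call up. It gives the time, the measured TCP pose, the force and the opening at its end, in the units of the state.
- ctrl.get_state(): the state, without advancing time (a new reading comes with each control period).
- optics.get_image(name): name is "side" or "top" or "wrist"; returns a dict with "image" (400x640x3 uint8, red, green, blue), "fx", "fy", "cx", "cy" (pixels), "R" (3x3) and "t" (3): a world point X has camera coordinates R X + t; the wrist camera has in their place "hand_eye" (4x4, takes a point from camera to tool coordinates, whose origin is the TCP and whose axes are the flange's). Camera axes: x right, y down, z forward; pixel columns grow to the right and rows downward; lengths in m; the calibration is good to about 2 mm. A picture is of the moment at which its call begins: read the wrist's pose just before it. There is no depth.
- close_job(): hands the job in, once; it reports no verdict.
The state is a dict: "time": time; "joint_positions": joint angles; "qd": joint speeds; "joint_torque": joint torques, N m; "position": TCP position; "tool_rot": TCP orientation; "ft_force": force on the tool from outside, world axes, zero at the start; "torque": the same for the moment, N m; "grip_width": opening from 0.0 (shut) to 1.0 (fully open).
Only numpy, scipy, OpenCV 4.12 (cv2) and the standard library are available. Lean on these libraries where they do the work, as an engineer would, in place of code of your own. Each camera call takes 0.05 s, during which the arm holds its last target. There are 200 camera calls.

## Task

Fit the taller of the two lenses to the inspection camera on the pole stand: offer its rear end square into the tipped-back bayonet ring, feel for the angle at which the three lugs drop into the notches, push it fully in against the spring and turn it clockwise (as you look at the front of the lens) about a quarter turn to the stop. Let go so that it clicks back into its lock and stays there, and leave the other things on the bench where they are.

Things in the scene. Friction and masses are not known exactly. Their poses are not given: they have to be found in the camera images.
- lens_mid (a point): The lens to fit: the taller of two dark round lenses, 84 mm tall, 0.28 kg (up to 40 % more or less), standing upright on its rear end. This point is on its axis 54 mm above its underside; z runs along the axis to the front glass. Hold it by the barrel, 54 mm in diameter, from 29 to 84 mm above the underside. Below that is a shoulder 66 mm in diameter, 18 to 29 mm up.
- lens_foot (a point): Centre of the tall lens's underside, same axes as lens_mid: the end of its steel spigot, 44 mm in diameter, 18 mm long, the end 4 mm tapered to 39 mm. Three equal lugs stand out of it to 28 mm from the axis, 10.6 mm wide, 5.5 to 10.5 mm above this point: one along +x, the others 120 degrees round from it.
- lens_screw (a point): Small steel thumbscrew (6 mm) sticking out of the tall lens's shoulder along the lens's +x, right above one lug, so it shows from above how the lugs stand. This point is its outer end, 41.5 mm from the axis, 25.5 mm above the underside.
- mount (a point): The camera's open bayonet mount: centre of the flat seat face of the aluminium ring, 82 mm in diameter, on the camera head. z points out of the mount along its axis, leaning 25 to 43 degrees from vertical, roughly towards the robot; x lies in the seat face, uphill, away from the robot. A rim 3.5 mm high, 73 mm wide inside, stands round the seat.
- mount_notch (a point): Same place and axes as mount, for the notches: throat 47 mm in diameter through steel claws 6 mm thick below the seat, cut by three notches 120 degrees apart that pass the lugs with 5 degrees to spare either way. The ring is screwed on tight and stopped where it would: one notch lies within 20 degrees either side of this +x. These axes do not show it: look, or feel for it.
- mount_spring (a point): The mount's axis where lens_mid lies when locked, 40 mm out from the seat. Heights of lens_mid along the axis: 48.5 mm with the lugs on top of the claws, 45 mm dropped in the notches and resting on the spring ring, 36 mm fully in, shoulder on the seat. The spring ring pushes back with 5 N at 45 mm, 10 N at 36 mm. In the notches it pushes the lens out again.
- mount_lock (a point): Same place and axes as mount, for the lock. Fully in, turn the lens clockwise seen from outside (negative about z): 70 to 85 degrees on, the lugs meet an end stop. Let go there, the lens springs out 4 mm to 40 mm, the lugs caught in recesses. Let go short of them it stays at 37.5 mm, not locked. The ring itself does not turn.
- short_mid (a point): The other lens, to be left alone: shorter, 54 mm tall, barrel 50 mm in diameter, standing on a black rear cap of 58 mm; this point is its centre, 27 mm up. The two lenses may have changed places.
- stand: The camera's heavy stand, fixed: a grey base plate 240 by 160 mm, 10 mm thick, a pole 18 mm thick and 235 mm tall 115 mm behind the camera, and a yoke holding the camera head. Origin on the bench below the head's tilt axis, 120 mm up; -x is the side the mount leans to.
- screw_dish: Round steel dish with screws, 92 mm wide, 16 mm tall; leave it. Origin under its centre.
- driver: Thin precision screwdriver lying flat, 160 mm long along x, 14 mm thick; leave it. Origin under its middle.
- tweezers: Steel tweezers lying flat, 125 mm long along x, 9 mm tall; leave them. Origin under their middle.
- rear_cap: Black plastic lens cap, 61 mm wide, 12 mm tall, lying flat; leave it. Origin under its centre.
- air_blower: Black rubber hand blower standing on its base, 58 mm wide, 82 mm tall; leave it. Origin under its centre.
Things that resemble listed ones, but are neither listed nor needed, are in the scene too. Leave any green or pink look-alike of the part that bears lens_mid alone.

How it is judged:
By the outcome, as a careful person would: the job done as asked, in the order asked, and still so for the second after the job is handed in, with the robot touching nothing.
It also fails if it takes over 53 s, if anything falls off the work surface, if the arm or the gripper's body presses on something with over 40 N, if the wrist force passes 120 N, or if a joint passes its speed limit or range.

## Working session

There is one attempt and no reset: what is moved stays moved. The work goes in short steps, Python scripts to look and compute and a shell command to move; the robot and the scene stay as the last step left them, time stands still between calls to the robot, and variables do not carry over. Pictures are saved under pics/ and viewed, on a budget of 10 in all, crops included, one or two more only if the job needs it, and the job is handed in when it is done.

```bash
ls; mkdir -p pics; python3 - <<'E'
from bench import ctrl, optics
import cv2
print(ctrl.get_state(), ctrl.tcp_to_tips)
for n in ("top","side"):
    d=optics.get_image(n); cv2.imwrite(f"pics/{n}0.png",d["image"][:,:,::-1])
    print(n,{k:v for k,v in d.items() if k!="image"})
E
```

```text
pics
{'time': 0.0, 'joint_positions': array([-1.08588572,  0.32184933, -0.07008129,  1.4516902 ,  0.02262136,
        1.37075287, -0.05692006]), 'qd': array([-0.00097251, -0.00122695, -0.00014885,  0.00027027, -0.00075146,
       -0.00076715,  0.00105821]), 'joint_torque': array([-3.49305010e-04, -4.91296005e+01, -4.04215185e-01, -3.12539649e+01,
       -6.40789443e-02,  4.35210345e-02,  1.71829274e-04]), 'position': array([0.29466382, 0.5787969 , 0.2384367 ]), 'tool_rot': array([-7.32640643e-01, -3.05462919e+00,  2.95914605e-03]), 'ft_force': array([-0.90776436, -1.15191836,  0.17283794]), 'torque': array([ 0.02360658, -0.03081971, -0.00258467]), 'grip_width': 0.9993048286504778} 0.017
top {'fx': 487.60827084170074, 'fy': 487.60827084170074, 'cx': 317.57926410180266, 'cy': 194.1473018808268, 'R': array([[ 0.02173809, -0.99974013, -0.00686499],
       [-0.99317517, -0.0208073 , -0.11476121],
       [ 0.11458855,  0.00931283, -0.99336939]]), 't': array([0.01553344, 0.57191862, 1.18054868])}
side {'fx': 505.90699085650783, 'fy': 505.90699085650783, 'cx': 319.7497083943777, 'cy': 198.38709879679786, 'R': array([[ 0.99970247, -0.02243413,  0.00957486],
       [-0.0039686 , -0.53690809, -0.84363141],
       [ 0.02406696,  0.84334241, -0.53683737]]), 't': array([-0.54171755,  0.12155759,  1.28344881])}
```

View pics/top0.png

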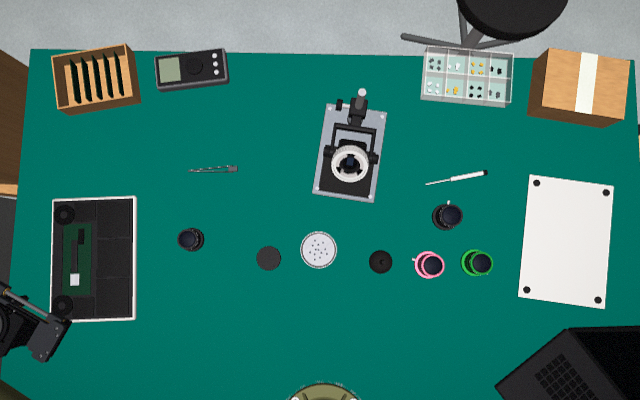

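View pics/side0.png

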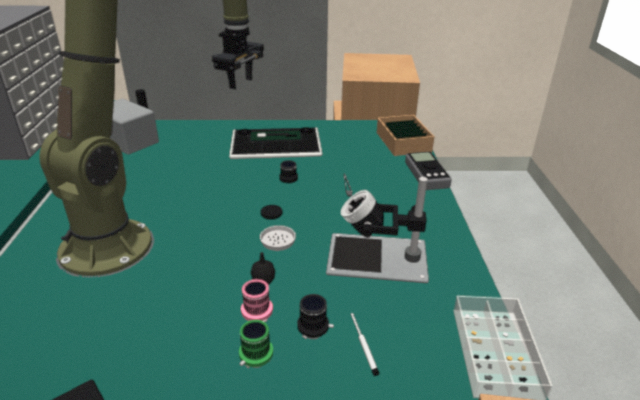

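The tall dark lens is at (447,215) in top and (313,315) in side. The short one is at (190,239) in top, and the mount ring is at (350,163) in top and (357,207) in side. I'll zoom in on these.

```bash
python3 - <<'E'
import cv2,numpy as np
t=cv2.imread("pics/top0.png");s=cv2.imread("pics/side0.png")
def c(im,x,y,w=64,h=48): return cv2.resize(im[y-h//2:y+h//2,x-w//2:x+w//2],(400,300),interpolation=cv2.INTER_CUBIC)
m=np.vstack([np.hstack([c(t,447,215),c(s,313,315)]),np.hstack([c(t,350,163),c(s,357,207)])])
m=np.clip(m.astype(float)*1.5,0,255).astype(np.uint8)
cv2.imwrite("pics/m0.png",m)
E
```

```text
(no output)
```

View pics/m0.png

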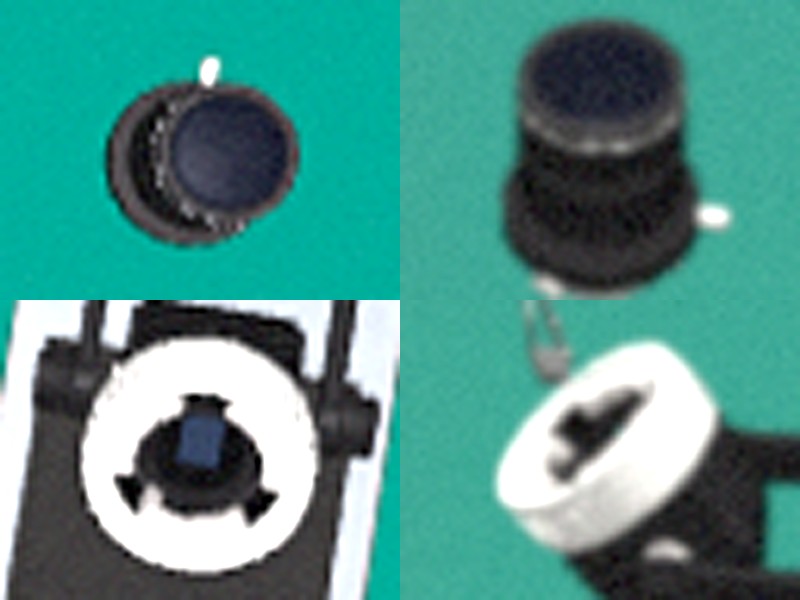

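Lens: the glass centre is at about (452.3,215.3) in top and (313,303) in side. The screw tip is at (448.9,200.3) in top and (333.8,325.7) in side. The mount ring centre is at (349.8,163.8) in top and (356.5,204) in side. The notches show clearly, with one near uphill.

```bash
cat > h.py <<'E'
from bench import ctrl, optics
import numpy as np, cv2
from scipy.spatial.transform import Rotation as Rot
from scipy.optimize import least_squares
CAM={'top':dict(fx=487.60827,cx=317.57926,cy=194.1473,R=np.array([[ 0.02173809,-0.99974013,-0.00686499],[-0.99317517,-0.0208073,-0.11476121],[0.11458855,0.00931283,-0.99336939]]),t=np.array([0.01553344,0.57191862,1.18054868])),
'side':dict(fx=505.90699,cx=319.7497,cy=198.3871,R=np.array([[0.99970247,-0.02243413,0.00957486],[-0.0039686,-0.53690809,-0.84363141],[0.02406696,0.84334241,-0.53683737]]),t=np.array([-0.54171755,0.12155759,1.28344881]))}
def proj(c,X):
    p=np.atleast_2d(X)@c['R'].T+c['t']; return p[:,:2]/p[:,2:]*c['fx']+[c['cx'],c['cy']]
def wristcam(save=None):
    s=ctrl.get_state(); d=optics.get_image('wrist'); he=np.array(d['hand_eye'])
    T=np.eye(4);T[:3,:3]=Rot.from_rotvec(s['tool_rot']).as_matrix();T[:3,3]=s['position']
    M=np.linalg.inv(T@he)
    if save: cv2.imwrite(save,d['image'][:,:,::-1])
    return dict(fx=d['fx'],cx=d['cx'],cy=d['cy'],R=M[:3,:3],t=M[:3,3])
def tri(obs,x0=(0.6,0,0.1)):
    r=least_squares(lambda X:np.concatenate([proj(c,X)[0]-uv for c,uv in obs]),x0); return r.x,r.fun
def move(P,R):
    "tool-frame shift mm and rotvec deg from current measured pose"
    s=ctrl.get_state(); R0=Rot.from_rotvec(s['tool_rot'])
    return R0.inv().apply(np.array(P)-s['position'])*1e3,(R0.inv()*R).as_rotvec(degrees=True)
E
python3 - <<'E'
from h import *
np.set_printoptions(precision=4,suppress=True)
T,S=CAM['top'],CAM['side']
for n,a,b in [('glass',(452.3,215.3),(313,303)),('screw',(448.9,200.3),(333.8,325.7)),('mount',(349.8,163.8),(356.5,204)),('short',(190,238),(288,164))]:
    print(n,*tri([(T,a),(S,b)]))
d=optics.get_image('wrist');print(d['hand_eye'],d['fx'],d['cx'],d['cy'])
s=ctrl.get_state(); R=Rot.from_rotvec(s['tool_rot']).as_matrix();print(R)
E
```

```text
glass [ 0.5215 -0.2932  0.082 ] [ 0.0061  0.2255  0.1885 -0.0158]
screw [ 0.5636 -0.3003  0.0253] [ 0.0007  0.0573  0.0465 -0.0049]
mount [ 0.6264 -0.0445  0.1542] [-0.0123  0.6013  0.6139 -0.0949]
short [0.4541 0.3343 0.054 ] [ 0.0239  0.6091  0.7687 -0.0506]
[[ 0.0003 -0.9601 -0.2798  0.0762]
 [ 1.      0.0005 -0.0007  0.0004]
 [ 0.0008 -0.2798  0.9601 -0.1453]
 [ 0.      0.      0.      1.    ]] 316.0804275461672 325.40016926335977 198.35155015627063
[[-0.8912  0.4536 -0.0006]
 [ 0.4536  0.8912 -0.0013]
 [-0.0001 -0.0015 -1.    ]]
```

```bash
python3 -m inch '[[[-33,-17,-2],[0,0,0]],[[-33,-17,-2],[0,0,0]],[[-33,-17,-2],[0,0,0]],[[-33,-17,-2],[0,0,0]],[[-33,-17,-2],[0,0,0]],[[-33,-17,-2],[0,0,0]],[[-33,-17,-2],[0,0,0]],[[-33,-17,-2],[0,0,0]],[[-33,-17,-2],[0,0,0]],[[-33,-17,-2],[0,0,0]]]' 0 && python3 -m inch '[[[-21,-24,0],[0,0,0]],[[-21,-24,0],[0,0,0]],[[-21,-24,0],[0,0,0]],[[-21,-24,0],[0,0,0]],[[-21,-24,0],[0,0,0]],[[-21,-24,0],[0,0,0]],[[-21,-24,0],[0,0,0]],[[-21,-24,0],[0,0,0]],[[-21,-24,0],[0,0,0]],[[-21,-24,0],[0,0,0]]]'; python3 - <<'E'
from h import *
c=wristcam('pics/w1.png'); np.save('w1.npy',c,allow_pickle=True)
s=ctrl.get_state(); print(s['position'],s['joint_positions'],s['qd'].round(3),Rot.from_rotvec(s['tool_rot']).as_matrix())
E
```

```text
time: 1.15
position: [0.5124, 0.2767, 0.2595]
tool_rot: [-0.733, -3.055, 0.0]
ft_force: [0.1, 0.1, 0.0]
grip_width: 0.998
time: 2.15
position: [0.5901, -0.0323, 0.2593]
tool_rot: [-0.732, -3.055, -0.0]
ft_force: [1.1, -0.7, 1.4]
grip_width: 1.001
[ 0.59071577 -0.03987472  0.2594423 ] [-0.32099306  0.19106467  0.39361286  1.58758691 -0.06931787  1.37654272
  1.17182092] [-0.013 -0.026  0.003  0.027  0.032  0.018 -0.113] [[-8.87707045e-01  4.60408000e-01  8.22374986e-04]
 [ 4.60398898e-01  8.87698339e-01 -4.95108794e-03]
 [-3.00954141e-03 -4.01649510e-03 -9.99987405e-01]]
```

View pics/w1.png

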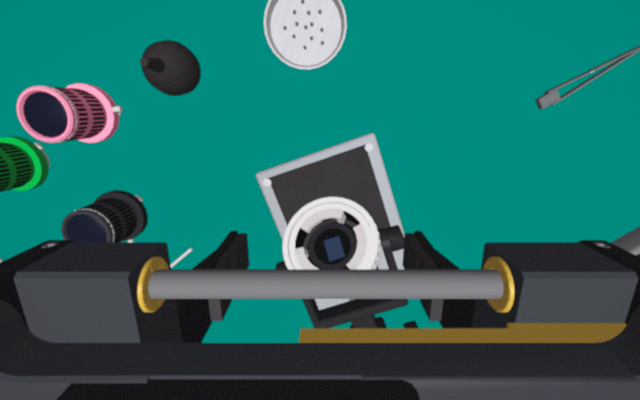

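Wrist view: the ring is at (331,245), partly hidden by the gripper bar. The notches are at about (303,235), (345,215) and one hidden lower. I'll take a second view with the ring clear of the bar, turning the tool to the grasp yaw on the way.

```bash
python3 -m inch '[[[-7,0,0],[0,0,3.3]],[[-7,0,0],[0,0,3.3]],[[-7,0,0],[0,0,3.3]],[[-7,0,0],[0,0,3.3]],[[-7,0,0],[0,0,3.3]],[[-7,0,0],[0,0,3.3]],[[-7,0,0],[0,0,3.3]],[[-7,0,0],[0,0,3.3]],[[-6,0,0],[0,0,3.3]],[[0,0,0],[0,0,3.3]]]'; python3 - <<'E'
from h import *
c=wristcam('pics/w2.png'); np.save('w2.npy',c,allow_pickle=True)
s=ctrl.get_state(); print(s['position'],s['joint_positions'],s['qd'].round(3))
c1=np.load('w1.npy',allow_pickle=True).item()
im=[]
for f,c in (('w1',c1),('w2',c)):
    uv=proj(c,[.6264,-.0445,.1542])[0]; print(f,uv)
    x,y=np.round(uv).astype(int); x0,y0=x-64,max(0,y-72); print(x0,y0)
    im.append(cv2.resize(cv2.imread(f'pics/{f}.png')[y0:y0+144,x0:x0+128][:120],None,fx=3.1,fy=3.1,interpolation=cv2.INTER_CUBIC))
cv2.imwrite('pics/w12.png',np.hstack(im)); 
E
```

```text
time: 3.2
position: [0.6372, -0.0712, 0.2591]
tool_rot: [-1.575, -2.718, 0.001]
ft_force: [-0.0, -0.7, 1.0]
grip_width: 0.997
[ 0.63707035 -0.07073296  0.2590292 ] [-0.30683227  0.3102824   0.4777222   1.46296556 -0.14247042  1.40368262
  0.69403353] [-0.001 -0.008 -0.016  0.004  0.001  0.001  0.113]
w1 [331.52190779 244.11222029]
268 172
w2 [329.70550282 168.35968564]
266 96
```

View pics/w12.png

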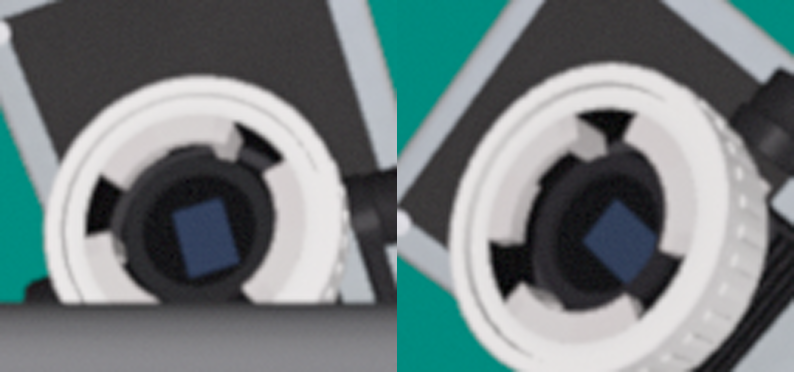

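```bash
python3 - <<'E'
import cv2
im=cv2.imread('pics/w2.png')[110:220,276:396]
im=cv2.resize(im,None,fx=5.4,fy=5.4,interpolation=cv2.INTER_CUBIC)
for i in range(0,120,10):
    cv2.putText(im,str(276+i),(int(i*5.4),10),0,.35,(0,0,255),1); cv2.line(im,(int(i*5.4),12),(int(i*5.4),594),(0,0,255) if i%50==0 else (180,120,60),1)
for i in range(0,110,10):
    cv2.putText(im,str(110+i),(0,int(i*5.4)+4),0,.35,(0,0,255),1); cv2.line(im,(20,int(i*5.4)),(648,int(i*5.4)),(180,120,60),1)
cv2.imwrite('pics/w2b.png',im)
E
```

```text
(no output)
```

View pics/w2b.png

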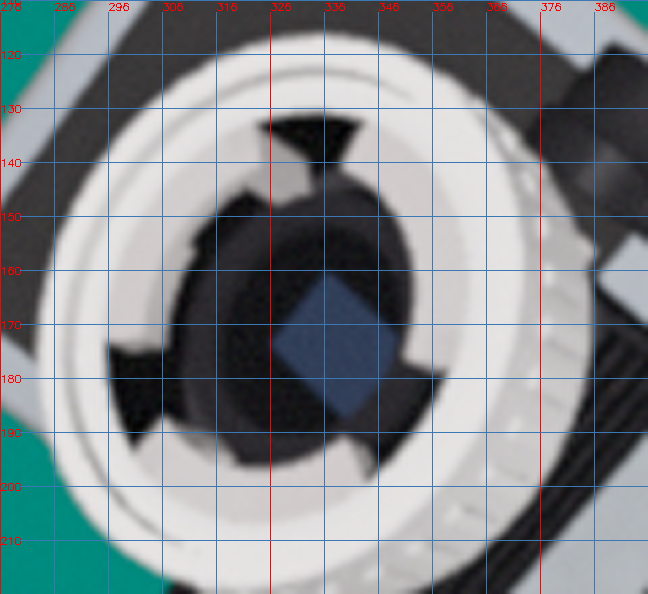

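```bash
cat > fit.py <<'E'
from h import *
np.set_printoptions(precision=4,suppress=True)
c1=np.load('w1.npy',allow_pickle=True).item();c2=np.load('w2.npy',allow_pickle=True).item()
rim2=np.array([(283,171.1),(287.1,153.5),(300.1,133.1),(318.6,120.2),(333.4,116.1),(350.1,118.9),(363,127.6),(373.2,152.6),(368.2,178.5),(350.1,202.6),(331.6,217),(301.9,210.9),(289.9,197)])
rim1=np.array([(282.5,246.2),(287.4,225.2),(300.3,208.5),(329.3,196.5),(355.1,202.6),(371.2,218.8),(379.3,241.4)])
n2=[(0,-1,344.9,198.9),(0,1,358.8,178.9),(1,-1,343.6,132.6),(1,1,323.8,132.6),(2,-1,295.6,173.5),(2,1,300.4,193.3)]
n1=[(1,-1,359.3,223.6),(1,1,345.4,211.7),(2,-1,301.2,229.1),(2,1,295.4,247.8)]
topR=[(0,0,350.8,155)]
def frame(tilt,yaw): # z=leaning by tilt toward azimuth yaw ; x uphill
    z=np.array([np.sin(tilt)*np.cos(yaw),np.sin(tilt)*np.sin(yaw),np.cos(tilt)])
    x=np.array([-np.cos(tilt)*np.cos(yaw),-np.cos(tilt)*np.sin(yaw),np.sin(tilt)])
    return np.c_[x,np.cross(z,x),z]
A=np.linspace(0,2*np.pi,361)
def resid(p,full=True):
    C=p[:3];F=frame(p[3],p[4]);th,Rn,a=p[5:8]
    r=[]
    for c,rim in((c1,rim1),(c2,rim2)):
        pts=proj(c,C+np.c_[.041*np.cos(A),.041*np.sin(A),0*A+.0035]@F.T)
        D=rim[:,None]-pts[None]; k=np.argmin((D**2).sum(2),1)
        ctr=pts.mean(0); n=rim-ctr; n/=np.linalg.norm(n,axis=1)[:,None]
        r+=list((D[np.arange(len(rim)),k]*n).sum(1))
    for c,N in((c1,n1),(c2,n2)):
        for k,s,u,v in N:
            g=th+k*2*np.pi/3+s*a
            r+=list(proj(c,C+F@[Rn*np.cos(g),Rn*np.sin(g),0])[0]-(u,v))
    return np.array(r)
if __name__=='__main__':
    best=least_squares(resid,[.6264,-.0445,.1542,.6,np.pi,0,.0285,.28],x_scale=[.01,.01,.01,.1,.1,.1,.002,.05],loss='soft_l1',diff_step=1e-4)
    p=best.x; print('C',p[:3],'tilt,yaw,notch',np.degrees(p[3:6]),'Rn',p[6],'a',np.degrees(p[7]),'cost',best.cost)
    print(resid(p).round(1)); np.save('mount.npy',p)
    for n,c in CAM.items(): print(n,proj(c,p[:3]+frame(p[3],p[4])[:,2]*.0035))
E
python3 fit.py
```

```text
C [ 0.6237 -0.0446  0.157 ] tilt,yaw,notch [ 41.363  170.5072   4.7048] Rn 0.030544280649329736 a 17.024873214728295 cost 10.171554013516106
[ 0.2  0.5  0.7  0.7 -0.  -0.9  0.6  0.2  0.3  0.2 -0.   0.5  0.5  0.7
  0.1 -1.7 -3.2  0.4 -1.8 -2.   0.8 -0.2 -1.1 -0.2 -0.8 -0.8  0.1 -0.
 -0.5 -1.3 -0.  -0.4 -0.2 -0.4  0.6 -0.2 -0.1 -0.1 -0.2 -0.9]
top [[349.7581 166.1945]]
side [[355.0531 201.9038]]
```

```bash
sed -i 's/(373.2,152.6),(368.2,178.5),(350.1,202.6),//' fit.py; python3 fit.py; python3 - <<'E'
from fit import *
p=np.load('mount.npy');F=frame(p[3],p[4])
ims=[]
for n,c,f,b in(('t',CAM['top'],'top0',(318,139,64,48)),('s',CAM['side'],'side0',(325,183,64,48)),('1',c1,'w1',(268,172,128,96)),('2',c2,'w2',(266,106,128,96+24))):
    x0,y0,w,h=b;k=400/w
    im=cv2.resize(cv2.imread(f'pics/{f}.png')[y0:y0+int(w*.75),x0:x0+w],(400,300),interpolation=cv2.INTER_CUBIC)
    for R,h,col in((.041,.0035,(0,0,255)),(.0235,0,(0,200,0))):
        uv=proj(c,p[:3]+np.c_[R*np.cos(A),R*np.sin(A),0*A+h]@F.T)
        cv2.polylines(im,[np.round((uv+.5-[x0,y0])*k).astype(np.int32)],True,col,1)
    for j in range(3):
        g=p[5]+j*2*np.pi/3
        uv=proj(c,p[:3]+np.array([[r*np.cos(g),r*np.sin(g),0] for r in(.0235,.0305)])@F.T)
        q=np.round((uv+.5-[x0,y0])*k).astype(int);cv2.line(im,tuple(map(int,q[0])),tuple(map(int,q[1])),(255,0,255),2)
    ims.append(im)
cv2.imwrite('pics/ov.png',np.vstack([np.hstack(ims[:2]),np.hstack(ims[2:])]))
E
```

```text
C [ 0.6239 -0.0446  0.1569] tilt,yaw,notch [ 39.9411 170.814    4.3462] Rn 0.030406778799771318 a 17.010395054836103 cost 5.754525830294412
[ 0.3  0.4  0.5  0.6 -0.1 -0.8  0.5 -0.  -0.1 -0.1 -0.2  0.3  0.5  0.7
 -0.2 -1.7 -1.8  0.7  0.  -1.1 -0.1 -0.7 -0.8  0.4  0.1  0.  -1.   0.4
 -0.  -0.2 -0.2  0.5 -0.2 -0.  -0.2  0.2 -1. ]
top [[349.7788 166.0647]]
side [[355.1845 201.9328]]
```

View pics/ov.png

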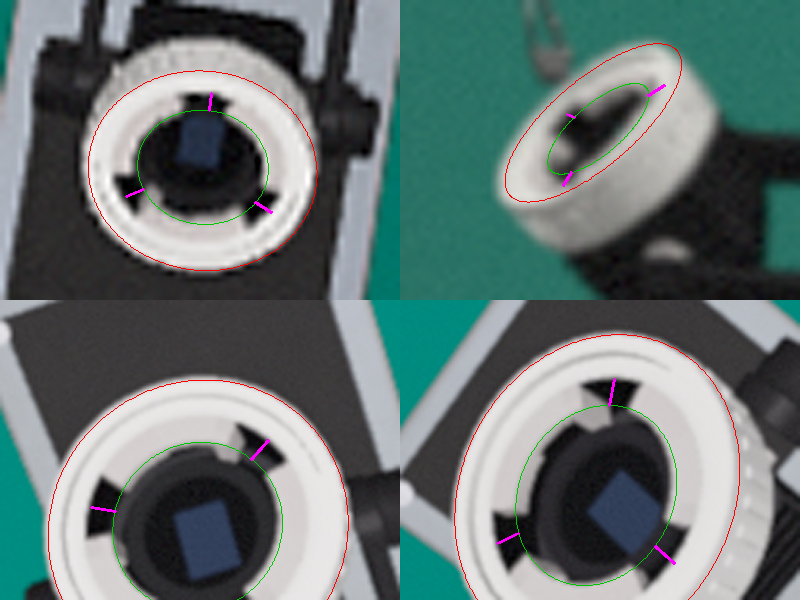

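```bash
cat > fit2.py <<'E'
from fit import *
E=[('side',np.array([(340.5,213.4),(344.2,207),(350.6,199),(358.6,192.6),(365,190)])),('top',np.array([(331.3,163.8),(335.6,175),(350,182.5),(364.4,175),(368.7,166.2)]))]
def res2(p):
    C=p[:3];F=frame(p[3],p[4]);r=list(resid(p[:8]))
    for i,(n,rim) in enumerate(E):
        o=p[8+2*i:10+2*i]
        pts=proj(CAM[n],C+np.c_[.041*np.cos(A),.041*np.sin(A),0*A+.0035]@F.T)+o
        D=rim[:,None]-pts[None]; k=np.argmin((D**2).sum(2),1); m=rim-pts.mean(0); m/=np.linalg.norm(m,axis=1)[:,None]
        r+=list(1.5*(D[np.arange(len(rim)),k]*m).sum(1))+list(o*1.0)
    return np.array(r)
p0=np.r_[np.load('mount.npy')[:8],0,0,0,0]
for loss in('linear','soft_l1'):
    b=least_squares(res2,p0,x_scale=[.01,.01,.01,.1,.1,.1,.002,.05,1,1,1,1],loss=loss,diff_step=1e-4);p=b.x
    print(p[:3],np.degrees(p[3:6]),p[6],p[8:],b.cost)
np.save('mount2.npy',p)
E
python3 fit2.py
python3 - <<'E'
from h import *
np.set_printoptions(precision=4,suppress=True)
# hover pose over lens: TCP 0.2 high, tool y yaw 30 deg
y=np.array([np.cos(np.pi/6),np.sin(np.pi/6),0]);z=np.array([0,0,-1.]);R=Rot.from_matrix(np.c_[np.cross(y,z),y,z])
print(move([.50,-.27,.2],R))
E
```

```text
[ 0.6242 -0.0446  0.156 ] [ 39.5011 169.0907   5.9539] 0.0304212474204214 [0.1003 0.5653 0.0186 0.1928] 11.362453840129893
[ 0.6242 -0.0447  0.1557] [ 39.4277 169.8611   5.1743] 0.030446044291155765 [ 0.1604  0.2728 -0.0251  0.0596] 9.239448820391258
(array([-105.0771, -217.7966,   59.1908]), array([-0.0477, -0.0109, -0.2708]))
```

The overlay fits to about 1–2 px. The mount centre is (0.624,-0.045,0.156), tilt 39.5°, yaw 170°, notch +5°. Next I'll hover near the lens and look.

```bash
python3 -m inch '[[[-10.5,-24,7],[0,0,0]],[[-10.5,-24,7],[0,0,0]],[[-10.5,-24,7],[0,0,0]],[[-10.5,-24,7],[0,0,0]],[[-10.5,-24,7],[0,0,0]],[[-10.5,-24,7],[0,0,0]],[[-10.5,-24,6],[0,0,0]],[[-10.5,-24,6],[0,0,0]],[[-10.5,-24,6],[0,0,0]],[[-10.5,0,0],[0,0,0]]]'; python3 - <<'E'
from h import *
np.set_printoptions(precision=4,suppress=True)
c=wristcam('pics/w3.png'); np.save('w3.npy',c,allow_pickle=True)
s=ctrl.get_state();print(s['position'],s['joint_positions'])
for X in([.5215,-.2932,.082],[.5636,-.3003,.0253]):print(proj(c,X))
x,y=np.round(proj(c,[.5215,-.2932,.06])[0]).astype(int);x0=max(0,x-80);y0=max(0,y-60);print(x0,y0)
im=cv2.resize(cv2.imread('pics/w3.png')[y0:y0+120,x0:x0+160],(800,600),interpolation=cv2.INTER_CUBIC)
im=np.clip(im*1.5,0,255).astype(np.uint8)
cv2.imwrite('pics/w3b.png',im)
E
```

```text
time: 4.25
position: [0.4993, -0.2721, 0.1989]
tool_rot: [-1.574, -2.716, 0.001]
ft_force: [-0.4, -0.0, 0.2]
grip_width: 0.998
[ 0.502  -0.2723  0.1995] [-0.0831  0.193   0.6044  1.7276 -0.1142  1.2556  1.069 ]
[[334.8582 230.1989]]
[[363.6515 233.8779]]
254 162
```

View pics/w3b.png

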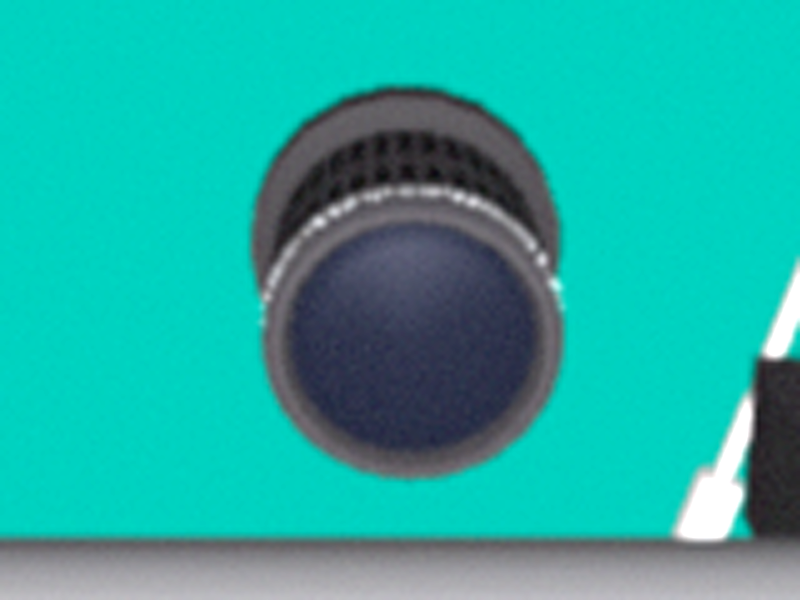

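The front glass centre is at (336.6,229.0), within 1.5 px of the prediction. The screw is hidden from here. I'll work out the grasp move.

```bash
python3 - <<'E'
from h import *
np.set_printoptions(precision=4,suppress=True)
c=np.load('w3.npy',allow_pickle=True).item()
r=least_squares(lambda q:proj(c,[q[0],q[1],.084])[0]-(336.6,229.0),[.52,-.29]);print(r.x)
L=.7*r.x+.3*np.array([.5215,-.2932]);print(L)
y=np.array([np.cos(np.pi/6),np.sin(np.pi/6),0]);z=np.array([0,0,-1.]);R=Rot.from_matrix(np.c_[np.cross(y,z),y,z])
print(move([*L,.057],R))
E
```

```text
[ 0.5218 -0.2908]
[ 0.5217 -0.2915]
(array([-26.3515,   7.5651, 142.4935]), array([-0.0073,  0.0664, -0.1476]))
```

```bash
python3 -m inch '[[[-9,2.5,5],[0,0,0]],[[-9,2.5,5],[0,0,0]],[[-8.5,2.5,10],[0,0,0]],[[0,0,20],[0,0,0]],[[0,0,20],[0,0,0]],[[0,0,20],[0,0,0]],[[0,0,20],[0,0,0]],[[0,0,20],[0,0,0]],[[0,0,12],[0,0,0]],[[0,0,10],[0,0,0]]]' 0 && python3 -m inch '[[[0,0,0],[0,0,0]],[[0,0,0],[0,0,0]],[[0,0,0],[0,0,0]],[[0,0,0],[0,0,0]],[[0,0,0],[0,0,0]],[[0,0,0],[0,0,0]],[[0,0,0],[0,0,0]],[[0,0,0],[0,0,0]],[[0,0,0],[0,0,0]],[[0,0,0],[0,0,0]]]' 1 40
```

```text
time: 5.3
position: [0.5225, -0.2882, 0.056]
tool_rot: [-1.569, -2.72, 0.001]
ft_force: [0.5, 0.4, 0.1]
grip_width: 0.999
time: 6.3
position: [0.5224, -0.2892, 0.0582]
tool_rot: [1.57, 2.72, -0.0]
ft_force: [-2.6, -0.4, 5.2]
grip_width: 0.613
```

Grasped: width 0.613 is about 53 mm. Now I'll lift it.

```bash
python3 -m inch '[[[0,0,-6],[0,0,0]],[[0,0,-16],[0,0,0]],[[0,0,-20],[0,0,0]],[[0,0,-25],[0,0,0]],[[0,0,-25],[0,0,0]],[[0,0,-25],[0,0,0]],[[0,0,-25],[0,0,0]],[[0,0,-18],[0,0,0]],[[0,0,0],[0,0,0]],[[0,0,0],[0,0,0]]]' 1 45
cat >> h.py <<'E'
# lens in tool: origin lens_mid offset (m) and rotation (yaw of lens x relative to tool y, CCW about lens z)
OFF=np.array([-.002,0,.003]); PSI=-39.6
def lensR():
    a=np.radians(PSI); # lens z=-tool z ; CCW about lens z from tool y: tool y -> -(?)
    z=np.array([0,0,-1.]);y=np.array([0,1.,0]); x=np.cos(a)*y+np.sin(a)*np.cross(z,y)
    return np.c_[x,np.cross(z,x),z]
def target(h,phi):
    from fit import frame
    p=np.load('mount2.npy');F=frame(p[3],p[4])
    Rl=F@Rot.from_euler('z',phi,degrees=True).as_matrix()
    Rt=Rl@lensR().T; P=p[:3]+F[:,2]*h-Rt@OFF
    return P,Rot.from_matrix(Rt)
def lens_in_mount():
    "lens_mid in mount coords (mm), tilt error deg, phi"
    from fit import frame
    s=ctrl.get_state();p=np.load('mount2.npy');F=frame(p[3],p[4]);Rt=Rot.from_rotvec(s['tool_rot']).as_matrix()
    q=F.T@(s['position']+Rt@OFF-p[:3])*1e3; L=F.T@Rt@lensR()
    return q,np.degrees(np.arccos(np.clip(L[2,2],-1,1))),np.degrees(np.arctan2(L[1,0],L[0,0])),F.T@s['ft_force'],s['time']
E
python3 - <<'E'
from h import *
np.set_printoptions(precision=3,suppress=True)
p=np.load('mount2.npy')
P,R=target(.105,np.degrees(p[5])); sh,rv=move(P,R); print(P,R.as_rotvec(),sh,rv,ctrl.get_state()['ft_force'],ctrl.get_state()['joint_positions'])
# rows: N equal rows of (shift,turn) with shift found by fixed-point
n=10
from scipy.optimize import fsolve
def end(d):
    x=np.zeros(3);Q=Rot.identity();st=Rot.from_rotvec(rv/n,degrees=True)
    for i in range(n): x=x+Q.apply(d);Q=Q*st
    return x-sh
print('row',fsolve(end,sh/n),rv/n)
E
```

```text
time: 7.3
position: [0.5224, -0.2882, 0.2175]
tool_rot: [1.57, 2.721, 0.001]
ft_force: [-0.9, 0.2, -2.6]
grip_width: 0.618
[ 0.5558 -0.031   0.2382] [1.1486 2.1893 0.267 ] [205.9474 157.696  -20.5317] [-29.0515 -26.6378  -4.4199] [-0.9006  0.2079 -2.5928] [-0.0587  0.243   0.6118  1.6411 -0.1445  1.3028  1.102 ]
row [19.5574 16.9957 -2.6243] [-2.9051 -2.6638 -0.442 ]
```

```bash
python3 -m inch '[[[19.6,17,-2.6],[-2.9,-2.66,-0.44]],[[19.6,17,-2.6],[-2.9,-2.66,-0.44]],[[19.6,17,-2.6],[-2.9,-2.66,-0.44]],[[19.6,17,-2.6],[-2.9,-2.66,-0.44]],[[19.6,17,-2.6],[-2.9,-2.66,-0.44]],[[19.6,17,-2.6],[-2.9,-2.66,-0.44]],[[19.6,17,-2.6],[-2.9,-2.66,-0.44]],[[19.6,17,-2.6],[-2.9,-2.66,-0.44]],[[19.6,17,-2.6],[-2.9,-2.66,-0.44]],[[19.6,17,-2.6],[-2.9,-2.66,-0.44]]]'; python3 - <<'E'
from h import *
np.set_printoptions(precision=3,suppress=True)
ims=[]
for n in('top','side'):
    d=optics.get_image(n)['image'][:,:,::-1]
    u,v=map(int,proj(CAM[n],[.59,-.04,.19])[0]);print(u-40,v-45)
    ims.append(cv2.resize(d[v-45:v+45,u-40:u+40],(400,450),interpolation=cv2.INTER_CUBIC))
cv2.imwrite('pics/held.png',np.clip(np.hstack(ims)*1.4,0,255).astype(np.uint8))
print(*lens_in_mount(),ctrl.get_state()['joint_positions'])
print(*move(*target(.056,5.2)))
E
```

```text
time: 8.3
position: [0.5547, -0.0352, 0.2359]
tool_rot: [1.157, 2.214, 0.262]
ft_force: [-0.7, 0.1, -1.1]
grip_width: 0.611
308 133
301 144
[ -2.4953  -5.654  103.2063] 1.604772221449392 5.363217379833143 [-2.6432 -1.9467 -1.5289] 8.4 [-0.0348 -0.2984 -0.0405  2.2352  0.2657  0.5772  0.3538]
[ 1.3855  6.6641 47.1535] [-1.1655 -1.1031  0.1617]
```

View pics/held.png

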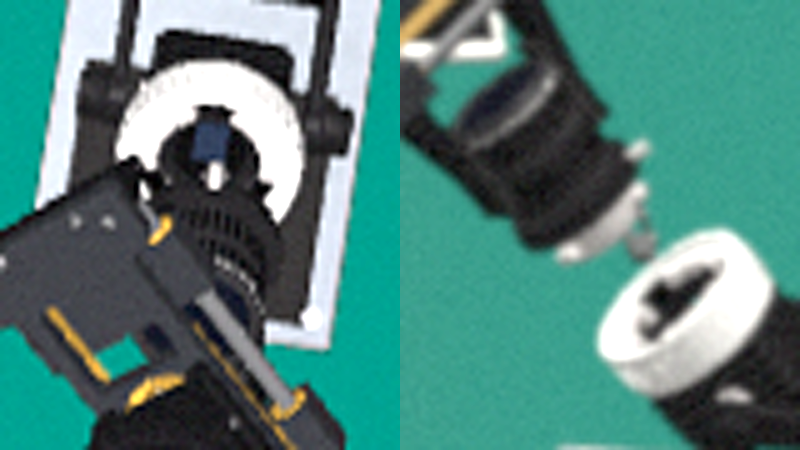

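The held view shows the lens near-coaxial with the ring. The screw tip is at (350.6,167.4) in top and (348.6,173.6) in side. I'll compare this with the model.

```bash
python3 - <<'E'
from h import *
from fit import frame
np.set_printoptions(precision=4,suppress=True)
X,r=tri([(CAM['top'],(350.6,167.4)),(CAM['side'],(348.6,173.6))]);print(X,r)
s=ctrl.get_state();Rt=Rot.from_rotvec(s['tool_rot']).as_matrix()
print(s['position']+Rt@(OFF+lensR()@[.0415,0,-.0285]))
p=np.load('mount2.npy');F=frame(p[3],p[4])
q=F.T@(X-p[:3])*1e3;print('screw in mount',q,'ring centre offset corr')
print(proj(CAM['top'],p[:3]+F[:,2]*.0035),proj(CAM['side'],p[:3]+F[:,2]*.0035))
print(*move(*target(.056,5.2)),s['time'])
E
```

```text
[ 0.6048 -0.0418  0.2341] [-0.0088  0.5066  0.5397 -0.0809]
[ 0.6068 -0.0434  0.2366]
screw in mount [34.6655 -0.5549 73.0267] ring centre offset corr
[[349.781  166.0373]] [[355.2784 202.3735]]
[ 1.3855  6.6641 47.1535] [-1.1655 -1.1031  0.1617] 8.4
```

```bash
python3 -m inch '[[[0.3,1.7,5],[-0.3,-0.28,0.04]],[[0.3,1.7,5],[-0.3,-0.28,0.04]],[[0.4,1.7,5],[-0.3,-0.28,0.04]],[[0.4,1.6,5],[-0.3,-0.28,0.04]],[[0,0,7],[0,0,0]],[[0,0,7],[0,0,0]],[[0,0,7],[0,0,0]],[[0,0,5],[0,0,0]],[[0,0,0],[0,0,0]],[[0,0,0],[0,0,0]]]'; python3 - <<'E'
from h import *
np.set_printoptions(precision=3,suppress=True)
print(*lens_in_mount(),ctrl.get_state()['joint_positions'])
print(*move(*target(.050,5.2)))
E
```

```text
time: 9.4
position: [0.5891, -0.0402, 0.2053]
tool_rot: [1.154, 2.182, 0.271]
ft_force: [-0.1, 0.3, -3.2]
grip_width: 0.613
[ 5.6465 -3.2127 57.7579] 0.2524995088129119 4.803464122167066 [-2.1697  0.2937 -2.3747] 9.4 [-0.0097 -0.1918 -0.0553  2.2337  0.3425  0.4452  0.27  ]
[ 6.262  -1.8136  7.7251] [ 0.1643  0.1917 -0.3966]
```

```bash
python3 -m inch '[[[1.6,-0.5,0],[0,0,0]],[[1.6,-0.5,0],[0,0,0]],[[1.6,-0.4,0],[0,0,0]],[[1.5,-0.4,0],[0,0,0]],[[0,0,0],[0,0,0]],[[0,0,0],[0,0,0]],[[0,0,0],[0,0,0]],[[0,0,0],[0,0,0]],[[0,0,0],[0,0,0]],[[0,0,0],[0,0,0]]]'; python3 - <<'E'
from h import *
np.set_printoptions(precision=3,suppress=True)
print(*lens_in_mount())
ims=[]
for n in('top','side'):
    d=optics.get_image(n)['image'][:,:,::-1]
    u,v=map(int,proj(CAM[n],[.61,-.04,.17])[0])
    print(u-40,v-45); ims.append(cv2.resize(d[v-45:v+45,u-40:u+40],(400,450),interpolation=cv2.INTER_CUBIC))
    cv2.imwrite(f'pics/i_{n}.png',d)
cv2.imwrite('pics/near.png',np.clip(np.hstack(ims)*1.4,0,255).astype(np.uint8))
print(*lens_in_mount());print(*move(*target(.050,5.2)))
E
```

```text
time: 10.4
position: [0.5854, -0.0362, 0.2018]
tool_rot: [1.154, 2.182, 0.271]
ft_force: [0.1, 0.1, -2.8]
grip_width: 0.615
[ 0.0435  0.1256 57.8364] 0.27158282773184445 4.806076474076747 [-1.7154  0.1506 -2.2481] 10.4
308 125
310 152
[ 0.025   0.1495 57.8351] 0.26953039198731826 4.809860887041093 [-1.3535 -0.1362 -1.5343] 10.5
[-0.0729 -0.1518  7.8281] [ 0.1853  0.1957 -0.3902]
```

View pics/near.png

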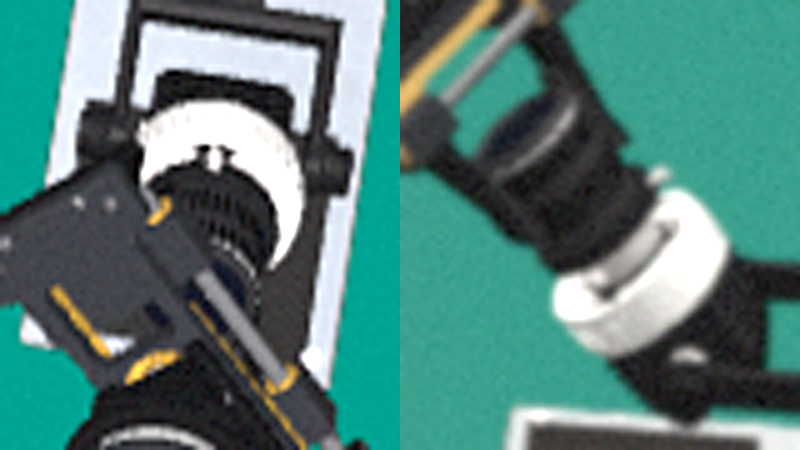

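The lens is coaxial, and the screw lies right over the uphill notch at about (215,155) in the crop. I'll push in gently.

```bash
python3 -m inch '[[[0,0,1.2],[0,0,0]],[[0,0,1.2],[0,0,0]],[[0,0,1.2],[0,0,0]],[[0,0,1.2],[0,0,0]],[[0,0,1.2],[0,0,0]],[[0,0,1.2],[0,0,0]],[[0,0,1.2],[0,0,0]],[[0,0,1],[0,0,0]],[[0,0,1],[0,0,0]],[[0,0,0],[0,0,0]]]'; python3 - <<'E'
from h import *
np.set_printoptions(precision=3,suppress=True)
print(*lens_in_mount());print(*move(*target(.045,5.2)))
E
```

```text
time: 11.5
position: [0.5919, -0.0373, 0.1939]
tool_rot: [1.154, 2.182, 0.271]
ft_force: [-2.9, -0.4, 1.0]
grip_width: 0.618
[ 0.1382  0.1459 47.5477] 0.2685283911137811 4.810484527641914 [-1.459  -0.9013  2.5352] 11.5
[-0.0092 -0.213   2.5401] [ 0.1795  0.1997 -0.3896]
```

```bash
python3 -m inch '[[[0,0,0.5],[0,0,0]],[[0,0,0.5],[0,0,0]],[[0,0,0.5],[0,0,0]],[[0,0,0.5],[0,0,0]],[[0,0,0.5],[0,0,0]],[[0,0,0.5],[0,0,0]],[[0,0,0],[0,0,0]],[[0,0,0],[0,0,0]],[[0,0,0],[0,0,0]],[[0,0,0],[0,0,0]]]'; python3 - <<'E'
from h import *
np.set_printoptions(precision=3,suppress=True)
print(*lens_in_mount())
E
```

```text
time: 12.5
position: [0.5938, -0.0376, 0.1916]
tool_rot: [1.153, 2.182, 0.271]
ft_force: [-5.1, 1.1, 2.0]
grip_width: 0.617
[ 0.1877  0.2089 44.5051] 0.2789302800196973 4.81041725681688 [-2.7847  0.2237  4.8635] 12.5
```

```bash
python3 -m inch '[[[0,0,0.6],[0,0,0]],[[0,0,0.6],[0,0,0]],[[0,0,0.6],[0,0,0]],[[0,0,0.6],[0,0,0]],[[0,0,0.6],[0,0,0]],[[0,0,0.6],[0,0,0]],[[0,0,0.6],[0,0,0]],[[0,0,0.6],[0,0,0]],[[0,0,0],[0,0,0]],[[0,0,0],[0,0,0]]]'; python3 - <<'E'
from h import *
np.set_printoptions(precision=3,suppress=True)
print(*lens_in_mount())
E
```

```text
time: 13.5
position: [0.5969, -0.0381, 0.1881]
tool_rot: [1.153, 2.182, 0.271]
ft_force: [-7.5, 1.0, 3.7]
grip_width: 0.614
[ 0.3449  0.2758 39.8512] 0.29041802617976104 4.8160460128541445 [-3.4868 -0.3343  7.6326] 13.5
```

```bash
python3 -m inch '[[[0,0,0.5],[0,0,0]],[[0,0,0.5],[0,0,0]],[[0,0,0.5],[0,0,0]],[[0,0,0.5],[0,0,0]],[[0,0,0.5],[0,0,0]],[[0,0,0.5],[0,0,0]],[[0,0,0.5],[0,0,0]],[[0,0,0],[0,0,0]],[[0,0,0],[0,0,0]],[[0,0,0],[0,0,0]]]'; python3 - <<'E'
from h import *
np.set_printoptions(precision=3,suppress=True)
print(*lens_in_mount())
E
```

```text
time: 14.5
position: [0.5977, -0.0386, 0.1869]
tool_rot: [1.154, 2.181, 0.269]
ft_force: [-36.4, 3.7, 24.6]
grip_width: 0.615
[ 0.3172 -0.0491 38.3452] 0.27982548659242146 4.800149967582413 [-12.583   -2.8027  42.1493] 14.5
```

Seated: the force jumped to 43 N with the shoulder on the seat. I'll back off slightly and turn clockwise.

```bash
python3 -m inch '[[[0,0,-1.2],[0,0,0]],[[0,0.14,0],[0,0,4]],[[0,0.14,0],[0,0,4]],[[0,0.14,0],[0,0,4]],[[0,0.14,0],[0,0,4]],[[0,0.14,0],[0,0,4]],[[0,0.14,0],[0,0,4]],[[0,0.14,0],[0,0,4]],[[0,0.14,0],[0,0,4]],[[0,0,0],[0,0,0]]]' 1 60; python3 - <<'E'
from h import *
np.set_printoptions(precision=3,suppress=True)
print(*lens_in_mount(),ctrl.get_state()['torque'],ctrl.get_state()['joint_positions'])
E
```

```text
time: 15.5
position: [0.5976, -0.0369, 0.1868]
tool_rot: [1.746, 1.817, 0.503]
ft_force: [-26.9, 5.0, 16.5]
grip_width: 0.609
[-1.0285  1.0056 38.5241] 0.16916170489235832 -27.160873004247836 [-10.6338   0.207   30.1514] 15.5 [0.6955 2.851  0.4266] [ 0.0863 -0.1444 -0.1528  2.2337  0.3582  0.3991 -0.3168]
```

```bash
python3 -m inch '[[[0,0,-0.4],[0,0,4]],[[0,0,0],[0,0,4]],[[0,0,0],[0,0,4]],[[0,0,0],[0,0,4]],[[0,0,0],[0,0,4]],[[0,0,0],[0,0,4]],[[0,0,0],[0,0,4]],[[0,0,0],[0,0,4]],[[0,0,0],[0,0,2]],[[0,0,0],[0,0,0]]]'; python3 - <<'E'
from h import *
from fit import frame
np.set_printoptions(precision=3,suppress=True)
p=np.load('mount2.npy');F=frame(p[3],p[4])
s=ctrl.get_state();print(*lens_in_mount(),F.T@s['torque'],s['joint_positions'])
E
```

```text
time: 16.5
position: [0.5979, -0.037, 0.1872]
tool_rot: [2.278, 1.271, 0.728]
ft_force: [-19.6, 3.4, 11.4]
grip_width: 0.613
[-1.706  1.094 38.581] 0.21247892372622626 -61.133891777459006 [-8.096 -0.115 21.475] 16.5 [0.431 2.524 0.264] [ 0.174 -0.143 -0.234  2.231  0.326  0.394 -0.882]
```

```bash
python3 -m inch '[[[0,0,0],[0,0,1.5]],[[0,0,0],[0,0,1.5]],[[0,0,0],[0,0,1.5]],[[0,0,0],[0,0,1.5]],[[0,0,0],[0,0,1.5]],[[0,0,0],[0,0,1.5]],[[0,0,0],[0,0,1.5]],[[0,0,0],[0,0,1.5]],[[0,0,0],[0,0,0]],[[0,0,0],[0,0,0]]]'; cat > st.py <<'E'
from h import *
from fit import frame
np.set_printoptions(precision=3,suppress=True)
p=np.load('mount2.npy');F=frame(p[3],p[4])
s=ctrl.get_state();print(*lens_in_mount(),F.T@s['torque'],s['joint_positions'])
E
python3 st.py
```

```text
time: 17.5
position: [0.5982, -0.0375, 0.1875]
tool_rot: [2.432, 1.046, 0.796]
ft_force: [-18.4, 1.5, 12.1]
grip_width: 0.614
[-1.641  0.781 38.622] 0.2620447320002934 -72.88146605554704 [-6.518 -1.745 21.027] 17.5 [-0.078  2.335  1.179] [ 0.205 -0.143 -0.263  2.229  0.317  0.392 -1.078]
```

```bash
python3 -m inch '[[[0,0,0],[0,0,1]],[[0,0,0],[0,0,1]],[[0,0,0],[0,0,1]],[[0,0,0],[0,0,0]],[[0,0,0],[0,0,0]],[[0,0,0],[0,0,0]],[[0,0,0],[0,0,0]],[[0,0,0],[0,0,0]],[[0,0,0],[0,0,0]],[[0,0,0],[0,0,0]]]'; python3 st.py
```

```text
time: 18.5
position: [0.5986, -0.0377, 0.1878]
tool_rot: [2.465, 0.99, 0.813]
ft_force: [-14.8, 0.5, 10.4]
grip_width: 0.612
[-1.149  0.707 38.602] 0.33112805581654053 -75.67405644915308 [-4.701 -2.13  17.297] 18.5 [-0.321  1.944  1.997] [ 0.213 -0.143 -0.27   2.229  0.316  0.391 -1.126]
```

The torque climbs with no free turning at about 78–80°, so it's at the stop. I'll let go and hold still.

```bash
python3 -m inch '[[[0,0,0],[0,0,0]],[[0,0,0],[0,0,0]],[[0,0,0],[0,0,0]],[[0,0,0],[0,0,0]],[[0,0,0],[0,0,0]],[[0,0,0],[0,0,0]],[[0,0,0],[0,0,0]],[[0,0,0],[0,0,0]],[[0,0,0],[0,0,0]],[[0,0,0],[0,0,0]]]' 0; python3 st.py
```

```text
time: 19.5
position: [0.5988, -0.038, 0.1869]
tool_rot: [2.472, 0.981, 0.816]
ft_force: [-0.1, -0.1, 0.5]
grip_width: 1.004
[-1.509  0.536 37.75 ] 0.2728985832018473 -76.18778713902718 [ 0.228 -0.164  0.421] 19.5 [-0.086  0.849  0.028] [ 0.214 -0.141 -0.269  2.229  0.312  0.389 -1.13 ]
```

```bash
python3 -m inch '[[[0,0,-6],[0,0,0]],[[0,0,-12],[0,0,0]],[[0,0,-15],[0,0,0]],[[0,0,-15],[0,0,0]],[[0,0,-15],[0,0,0]],[[0,0,-15],[0,0,0]],[[0,0,-15],[0,0,0]],[[0,0,-10],[0,0,0]],[[0,0,0],[0,0,0]],[[0,0,0],[0,0,0]]]'; python3 st.py; python3 - <<'E'
from h import *
from fit import frame
np.set_printoptions(precision=3,suppress=True)
p=np.load('mount2.npy');F=frame(p[3],p[4])
ims=[]
for n in('top','side'):
    d=optics.get_image(n)['image'][:,:,::-1]
    u,v=map(int,proj(CAM[n],[.60,-.04,.18])[0]);print(n,u-40,v-45)
    for h in(36,40,45):print(h,proj(CAM[n],p[:3]+F[:,2]*(h+30)/1e3))
    ims.append(cv2.resize(d[v-45:v+45,u-40:u+40],(400,450),interpolation=cv2.INTER_CUBIC))
cv2.imwrite('pics/done.png',np.clip(np.hstack(ims)*1.4,0,255).astype(np.uint8))
E
```

```text
time: 20.5
position: [0.5625, -0.0252, 0.2561]
tool_rot: [2.481, 0.981, 0.796]
ft_force: [-0.1, 0.1, 0.2]
grip_width: 1.0
[ 13.042   6.729 115.38 ] 0.6579816582798963 -76.18264264839877 [0.049 0.064 0.242] 20.5 [-0.085  0.818  0.097] [ 0.068 -0.301 -0.159  2.2    0.236  0.596 -1.069]
top 308 129
36 [[347.577 180.128]]
40 [[347.429 181.078]]
45 [[347.242 182.274]]
side 306 148
36 [[338.948 183.032]]
40 [[337.883 181.771]]
45 [[336.548 180.189]]
```

View pics/done.png

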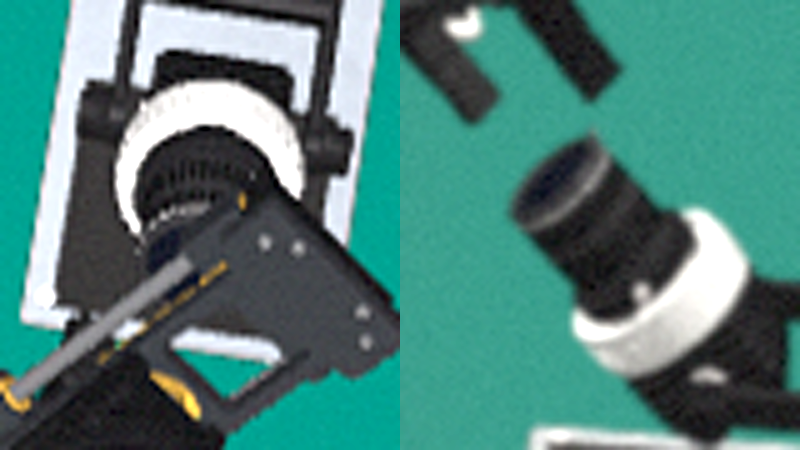

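In the image the lens sits fitted, with the screw at (640,292) in the crop, turned about 80°. Locked (40 mm) and unlocked (37.5 mm) can't be told apart at this resolution. I'll check by feel: regrip lightly and measure the travel to the seat, which is 4 mm if locked and 1.5 mm if not.

```bash
python3 - <<'E'
from h import *
np.set_printoptions(precision=3,suppress=True)
R=Rot.from_rotvec([2.472,.981,.816]);P=np.array([.5988,-.038,.1869])
print(*move(P-R.as_matrix()[:,2]*.065,R)); print(*move(P-R.as_matrix()[:,2]*.004,R))
E
```

```text
[-13.068  -7.945  12.457] [-0.484  0.827 -0.03 ]
[-12.187  -7.43   73.449] [-0.484  0.827 -0.03 ]
```

```bash
python3 -m inch '[[[-3.2,-2,3],[-0.12,0.2,0]],[[-3.2,-2,3],[-0.12,0.2,0]],[[-3.2,-2,3],[-0.12,0.2,0]],[[-3.2,-2,3],[-0.12,0.2,0]],[[0,0,0],[0,0,0]],[[0,0,0],[0,0,0]],[[0,0,0],[0,0,0]],[[0,0,0],[0,0,0]],[[0,0,0],[0,0,0]],[[0,0,0],[0,0,0]]]'; python3 - <<'E'
from h import *
np.set_printoptions(precision=3,suppress=True)
R=Rot.from_rotvec([2.472,.981,.816]);P=np.array([.5988,-.038,.1869])
print(*move(P-R.as_matrix()[:,2]*.004,R),ctrl.get_state()['joint_positions'])
E
```

```text
time: 21.6
position: [0.5589, -0.03, 0.2378]
tool_rot: [2.472, 0.981, 0.817]
ft_force: [0.0, -0.2, -0.2]
grip_width: 1.0
[-1.391 -0.472 61.15 ] [ 0.011 -0.018 -0.018] [ 0.079 -0.301 -0.156  2.245  0.24   0.533 -1.068]
```

```bash
python3 -m inch '[[[-0.7,-0.2,7],[0,0,0]],[[-0.7,-0.2,7],[0,0,0]],[[0,0,7],[0,0,0]],[[0,0,7],[0,0,0]],[[0,0,7],[0,0,0]],[[0,0,7],[0,0,0]],[[0,0,7],[0,0,0]],[[0,0,6],[0,0,0]],[[0,0,6],[0,0,0]],[[0,0,0],[0,0,0]]]'; python3 st.py; python3 -m inch '[[[0,0,0],[0,0,0]],[[0,0,0],[0,0,0]],[[0,0,0],[0,0,0]],[[0,0,0],[0,0,0]],[[0,0,0],[0,0,0]],[[0,0,0],[0,0,0]],[[0,0,0],[0,0,0]],[[0,0,0],[0,0,0]],[[0,0,0],[0,0,0]],[[0,0,0],[0,0,0]]]' 1 20;  python3 st.py
```

```text
time: 22.6
position: [0.5961, -0.0378, 0.189]
tool_rot: [2.473, 0.981, 0.815]
ft_force: [-0.1, -1.0, 0.5]
grip_width: 0.999
[-2.248  0.229 41.08 ] 0.20601927583453822 -76.18900806363968 [ 0.357 -0.977  0.355] 22.6 [-0.054  0.818  0.051] [ 0.124 -0.151 -0.186  2.234  0.335  0.401 -1.149]
time: 23.6
position: [0.5963, -0.0378, 0.1903]
tool_rot: [2.472, 0.98, 0.817]
ft_force: [-3.1, 0.5, 3.7]
grip_width: 0.613
[-1.291  0.307 41.983] 0.31074206749594013 -76.19034541202964 [-0.066 -0.048  4.897] 23.6 [-0.248  0.807  0.19 ] [ 0.124 -0.153 -0.185  2.233  0.334  0.401 -1.149]
```

```bash
python3 -m inch '[[[0,0,0.7],[0,0,0]],[[0,0,0.7],[0,0,0]],[[0,0,0.7],[0,0,0]],[[0,0,0.7],[0,0,0]],[[0,0,0],[0,0,0]],[[0,0,0],[0,0,0]],[[0,0,0],[0,0,0]],[[0,0,0],[0,0,0]],[[0,0,0],[0,0,0]],[[0,0,0],[0,0,0]]]';  python3 st.py
```

```text
time: 24.6
position: [0.598, -0.038, 0.1884]
tool_rot: [2.472, 0.98, 0.817]
ft_force: [-5.1, 0.4, 5.6]
grip_width: 0.617
[-1.209  0.42  39.373] 0.3151086073268623 -76.18565226148385 [-0.403 -0.529  7.561] 24.6 [-0.334  0.939  0.121] [ 0.126 -0.146 -0.187  2.232  0.34   0.396 -1.154]
```

The lens travelled 2.6 mm against the spring alone, with no hard stop. That means it was at 40 mm, locked. I'll let it back out, open and withdraw.

```bash
python3 -m inch '[[[0,0,-0.7],[0,0,0]],[[0,0,-0.7],[0,0,0]],[[0,0,-0.7],[0,0,0]],[[0,0,-0.7],[0,0,0]],[[0,0,0],[0,0,0]],[[0,0,0],[0,0,0]],[[0,0,0],[0,0,0]],[[0,0,0],[0,0,0]],[[0,0,0],[0,0,0]],[[0,0,0],[0,0,0]]]';  python3 st.py; python3 -m inch '[[[0,0,0],[0,0,0]],[[0,0,0],[0,0,0]],[[0,0,0],[0,0,0]],[[0,0,0],[0,0,0]],[[0,0,0],[0,0,0]],[[0,0,0],[0,0,0]],[[0,0,0],[0,0,0]],[[0,0,0],[0,0,0]],[[0,0,0],[0,0,0]],[[0,0,0],[0,0,0]]]' 0; python3 -m inch '[[[0,0,-6],[0,0,0]],[[0,0,-8],[0,0,0]],[[0,0,-8],[0,0,0]],[[0,0,-8],[0,0,0]],[[0,0,-8],[0,0,0]],[[0,0,-7],[0,0,0]],[[0,0,0],[0,0,0]],[[0,0,0],[0,0,0]],[[0,0,0],[0,0,0]],[[0,0,0],[0,0,0]]]'; python3 - <<'E'
from h import *
s=ctrl.get_state();print(s['joint_positions'],s['ft_force'])
d=optics.get_image('side')['image'][:,:,::-1];t=optics.get_image('top')['image'][:,:,::-1]
a=cv2.resize(d[148:238,306:386],(400,450),interpolation=cv2.INTER_CUBIC)
b=cv2.resize(t[100:280,160:500],(400,212)); b=np.vstack([b,cv2.resize(d[140:380,160:480],(317,238))[:, :317].copy() if False else cv2.resize(d[140:380,160:480],(400,238))])
cv2.imwrite('pics/end.png',np.clip(np.hstack([a,b])*1.3,0,255).astype(np.uint8))
E
```

```text
time: 25.6
position: [0.5963, -0.0377, 0.1903]
tool_rot: [2.472, 0.98, 0.817]
ft_force: [-2.5, -0.5, 5.4]
grip_width: 0.614
[-1.326  0.35  41.904] 0.3074739288415961 -76.19136589935783 [ 1.586 -0.924  5.656] 25.6 [-0.473  0.492  0.153] [ 0.124 -0.152 -0.185  2.233  0.334  0.401 -1.149]
time: 26.6
position: [0.5962, -0.0376, 0.19]
tool_rot: [2.472, 0.981, 0.816]
ft_force: [0.5, -0.4, -0.2]
grip_width: 0.998
time: 27.6
position: [0.5677, -0.0327, 0.2241]
tool_rot: [2.473, 0.981, 0.815]
ft_force: [-0.7, -0.3, 0.4]
grip_width: 0.998
[ 0.09165566 -0.26405305 -0.16309208  2.24667837  0.25709271  0.49557349
 -1.08111721] [-0.71595982 -0.28872631  0.38291725]
```

View pics/end.png

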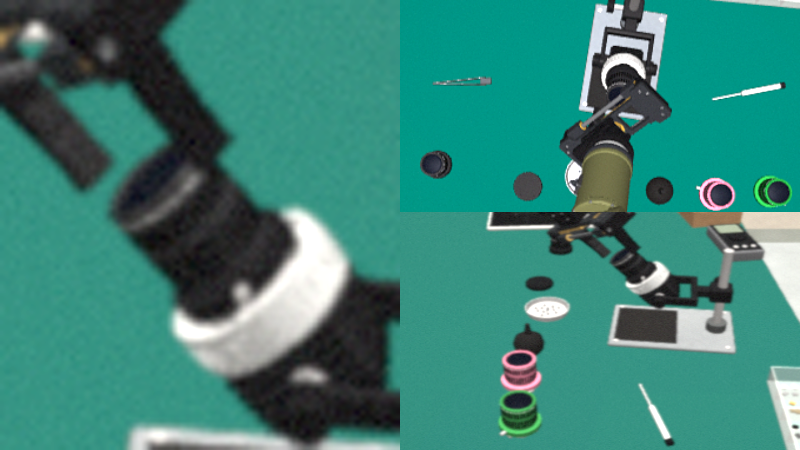

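```bash
python3 -c "
from bench import close_job
print(close_job())"
```

```text
the job is handed in; nothing more can be done
None
```

The tall lens is fitted to the camera mount and locked, and I handed the job in at about 28 s of robot time.

- **Insertion:** The lugs dropped into the notches at the angle I had measured, about 5° from uphill. I pushed the lens in until the shoulder met the seat, where the force jumped to about 43 N. I then turned it clockwise about 78–80° until the torque rose to 2 N m at the stop, and let go.
- **Lock check:** The pictures could not tell the locked height (40 mm) from the unlocked one (37.5 mm). I gripped the lens again lightly and pressed. It moved 2.6 mm against the spring alone with no hard contact, which fits locked; unlocked it has only 1.5 mm before the seat. I let it back out, released it and backed away.
- **Last picture:** The lens sits in the ring with its screw turned round as expected, and the open fingers are clear of it. The wrist force reads near zero, and everything else in view is where it was.
- **Height disagreement:** At the seat, my mount fit read 2.3 mm higher than the stated 36 mm, so I went by the force there.
- **Joint limit:** During the first withdrawal, joint 2 read −0.301 against its −0.300 limit, for about a second. It was well inside its range at the end.
- **Picture count:** I viewed 12 pictures, two over the budget.

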